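# Stand the weighted lid open and put the dressing stone away

### The arm

A 6-joint arm with a two-finger parallel gripper is mounted at the origin on a cart in front of the work surface, level with it; the furniture and walls round the work are solid. World frame = base frame: x ahead of the robot, y to its left, z up, the work surface at z = 0. Lengths are in m, angles in rad, forces in N, time in s.
With the tool pointing down it reaches from about 0.325 to 0.75 m from the base axis. Payload 7.6 kg.
Tool frame: the origin (TCP) lies at the very end of the fingers, on their centre line; the grasp point (between the pads) lies 19 mm behind it; z points along the fingers, x is the direction in which the jaws open and shut, and the axes are right-handed (so a half turn about z gives the same grasp; the last joint's range is limited). The gripper opens to 85 mm and grips with 20 to 120 N. Pads are 22 mm wide; open, the fingers measure 114 mm over their backs; the gripper's body (76 mm by 85 mm) begins 54 mm behind the grasp point. The pads swing forward as they close: fully open they stand 13 mm farther back than shut.
Start: joints at [-1.406, 0.052, 1.401, -0, 1.689, -0.07], TCP at [0.122, -0.511, 0.231] pointing down, gripper open.
Joint ranges: [-2.9, 2.9], [-0.91, 2.17], [0.12, 2.37], [-1.06, 4.2], [0.26, 2.73], [-2.93, 2.93]. Speed limits (rad/s): [2.57, 2.57, 3.01, 3.14, 3.14, 3.14].

### API

Orientations are given as a rotation vector (axis times angle).
In Python, from plant import monitor, grab_frame, ctrl gives the robot as it stands.
- The arm moves only by the tool drive_tool, never from a script. Its argument "plan" is one flat list of numbers, 7 for each row, row after row: the shift along the world's x, y, z in cm, then the turn, a rotation vector about the world's x, y, z in rad, then the opening, from -1 (shut) to 1 (fully open). In form: [dx, dy, dz, ax, ay, az, grip, dx, dy, dz, ax, ay, az, grip, ...]. A call has 1 to 20 rows; each row is the pose to reach, as a shift and turn from the pose commanded when the call began; what a row does not reach only later rows make up. A row lasts 1/10 s, in which the tool goes at most 50 mm and 8.59 degrees, less where a joint would pass 70% of its speed; a pose out of reach is approached as far as the arm can. A call with a gripper value outside its range is refused whole. The fingers move at their own pace and stop on an object; "newtons" is the grip in N (left out, the last holds). Time passes only in rows, so rows that repeat a pose let the fingers close. It gives the time, the measured TCP pose, the force and the opening at its end, in the units of the state.
- monitor.read_state(): the state, without advancing time (a new reading comes with each control period).
- grab_frame(name): name is "scene" or "top"; returns a dict with "img" (384x512x3 uint8, red, green, blue), "fx", "fy", "cx", "cy" (pixels), "eye" and "attitude" of the camera in the world. Camera axes: x right, y up, looking along -z (the intrinsics and any distortion apply to the point x, -y, -z); pixel columns grow to the right and rows downward; lengths in m; the calibration is good to about 2 mm. A picture is of the moment at which its call begins. There is no depth.
- ctrl.finish_job(): hands the job in, once; it reports no verdict.
The state is a dict: "time": time; "joint_positions": joint angles; "qd": joint speeds; "joint_torque": joint torques, N m; "ee_pos": TCP position; "orientation": TCP orientation; "force": force on the tool from outside, world axes, zero at the start; "moment": the same for the moment, N m; "grip_width": finger opening in m.
Only numpy, scipy, OpenCV 4.12 (cv2) and the standard library are available. Lean on these libraries where they do the work, as an engineer would, in place of code of your own. Each camera call takes 0.05 s, during which the arm holds its last target.

### The job

Push the lid of the grey box on the counter up by its front lip, gently and under control, until it goes over its balance point and stays open by itself against its stop: do not throw it, let it slam shut, or force it against the stop (keep under 25 N on the lid). Then lay the loose grey dressing stone flat on the floor of the box, beside the plaster model that is in it, and leave the model and everything else on the counter as they are.

Things in the scene. Friction and masses are not known exactly. Their poses are not given: they have to be found in the camera images.
- box: Grey open plastic box, fixed, 130 (x) x 200 (y) x 60 mm high, walls 6 mm, inner floor 9 mm above its underside; origin at the centre of its underside. -x points to its front, the side of the lip, which faces roughly to the robot's right; the hinge runs along y over the opposite (+x) wall. A steel stop bracket stands outside the -y hinge corner, up to 50 mm above the rim.
- lid (a joint): Lid angle (rad): 0 closed, growing as its front rises. Below its balance point the lid falls shut, beyond it the lid falls gently open onto an almost rigid stop. Both differ from run to run with the setting of the weight arm, which is not reported: balance 1.24 to 1.82, stop 1.32 to 1.94, the stop only 0.05 to 0.16 beyond the balance point.
- lip_edge (a point): Middle of the lower front edge of the lip, 160 mm from the hinge line; 61.5 mm above the counter when closed, with 61 mm of free height under the lip. The lid's faces lie 2.5 mm above and below the hinge line's level.
- lid_hinge (a point): Middle of the hinge line, 64 mm above the counter, over the wall's outer face; axes as the box's; the lid turns about +y. Aluminium lid 132 x 204 x 5 mm; a finger lip, 80 mm wide, overhangs the box's front by 30 mm. A steel weight arm (85 mm, 36 mm disc) outside the box's -y end turns with it. Lifting takes about 3 N at the lip at first, less towards balance.
- stone_center (a point): Centre of the dressing stone, a plain grey block 24 (x) x 52 (y) x 16 mm (z), 0.11 kg, lying loose and flat on the counter to the robot's right of the box, 8 mm above the surface.
- stone: The same dressing stone; origin at the centre of its underside.
- model: Plaster arch model, 62 x 66 x 28 mm, loose in the +y half of the box (nearer the robot); origin at the centre of its underside. The other half is free for the stone.
- tin: Round tin with blue lid, 64 mm across, 28 mm high, on the right; bystander. Origin under its centre.
- glass: Small clear glass, 48 mm across, 61 mm high, on the right; bystander. Origin under its centre.
- wax: Red wax stick 16 x 70 x 12 mm lying near the counter's front edge; bystander. Origin under its centre.
- bottle: White bottle with blue cap, 42 mm across, 103 mm high, on the right; bystander. Origin under its centre.
- cassette_new: Milling blank in a dark frame, 119 x 122 x 17 mm, on the right; bystander. Origin under its centre.

How it is judged:
On the way:
1. the lid is past its balance point and stands open at rest with nothing touching it (value of joint lid above 1.22 rad and velocity of joint lid between -0.08 and 0.08 rad/s and contact force between each of the fingers, the arm and lid below 0.05 N), for 0.4 s.
At the end, for the whole second after the job is handed in: The lid stands open by itself, above 1.22 rad and at rest; the stone lies flat (within 0.2 rad, either face up) and at rest on the floor of the box, its centre inside the walls (value of joint lid above 1.22 rad and velocity of joint lid between -0.08 and 0.08 rad/s and x of stone_center in the frame of box between -0.054 and 0.054 m and y of stone_center in the frame of box between -0.09 and 0.09 m and z of stone_center in the frame of box between 0.012 and 0.022 m and (angle between stone's own z axis and vertical below 0.2 rad or angle between stone's own z axis and vertical above 2.94 rad) and linear speed of stone below 0.02 m/s); the robot touches nothing.
It fails at once if more than 25 N between the robot and the lid (contact force between any of the fingers, the arm and lid above 25 N).
It fails at once if the lid is thrown open (over 3 rad/s) (velocity of joint lid above 3 rad/s).
It fails at once if the lid falls back and slams (over 3 rad/s downwards) (velocity of joint lid below -3 rad/s).
It fails at once if the plaster model, tin, glass, wax stick, bottle or milling blank is moved by more than 20 mm (distance of any of model, tin, glass, wax, bottle, cassette_new from where it was at the start of the episode above 0.02 m).
It also fails if it takes over 72 s, if anything falls off the work surface, if the arm or the gripper's body presses on something with over 40 N, if the wrist force passes 120 N, or if a joint passes its speed limit or range.

## Working session

There is one attempt and no reset: what is moved stays moved. The work goes in short steps, Python scripts to look and compute and a tool call to move; the robot and the scene stay as the last step left them, time stands still between calls to the robot, and variables do not carry over. Pictures are saved under pics/ and viewed, and the job is handed in when it is done.

Besides the shell and the picture viewer there is one more tool, called after ">>>" in YAML: its name, and indented under it one key for each argument. drive_tool: Moves the arm, as the interface text tells. Its arguments: {"type":"object","properties":{"plan":{"type":"array"},"newtons":{"type":"number"}},"required":["plan"]}

```bash
ls; mkdir -p pics; python3 - <<'E'
from plant import monitor, grab_frame, ctrl
import cv2,json,pickle
print(monitor.read_state())
for n in("scene","top"):
    f=grab_frame(n); pickle.dump(f,open(f"{n}0.pkl","wb"))
    print({k:v for k,v in f.items() if k!="img"})
    cv2.imwrite(f"pics/{n}0.png",cv2.resize(f["img"][:,:,::-1],(800,600),interpolation=cv2.INTER_CUBIC))
E
```

```text
pics
{'time': 0.0, 'joint_positions': array([-1.40632881e+00,  5.28363719e-02,  1.40170352e+00,  6.80531941e-06,
        1.68858715e+00, -7.03085985e-02]), 'qd': array([ 0.00137085, -0.00033772, -0.00014733, -0.00030338, -0.00074323,
       -0.00137712]), 'joint_torque': array([-4.51072419e-04, -3.81664431e+01, -3.60186338e+01, -5.78822664e-05,
        6.09187249e-03, -1.05297403e-05]), 'ee_pos': array([ 0.1221005 , -0.51030628,  0.23048333]), 'orientation': array([-2.46551128e+00,  1.94533707e+00,  1.77486238e-03]), 'force': array([ 0.05136331,  0.4903904 , -0.14236636]), 'moment': array([ 0.03042251, -0.00821295, -0.04560092]), 'grip_width': 0.08515694367294836}
{'fx': 357.08428803002346, 'fy': 357.08428803002346, 'cx': 256.9688501397528, 'cy': 193.26956262470867, 'eye': array([0.19500039, 0.52137264, 0.75016266]), 'attitude': array([ 0.24009341, -1.00370352, -2.48511925])}
{'fx': 447.0142640315968, 'fy': 447.0142640315968, 'cx': 251.0432999491639, 'cy': 196.1946223749513, 'eye': array([ 0.42991443, -0.08358786,  1.36513417]), 'attitude': array([ 0.04270262, -0.04354081, -1.58907421])}
```

View pics/scene0.png

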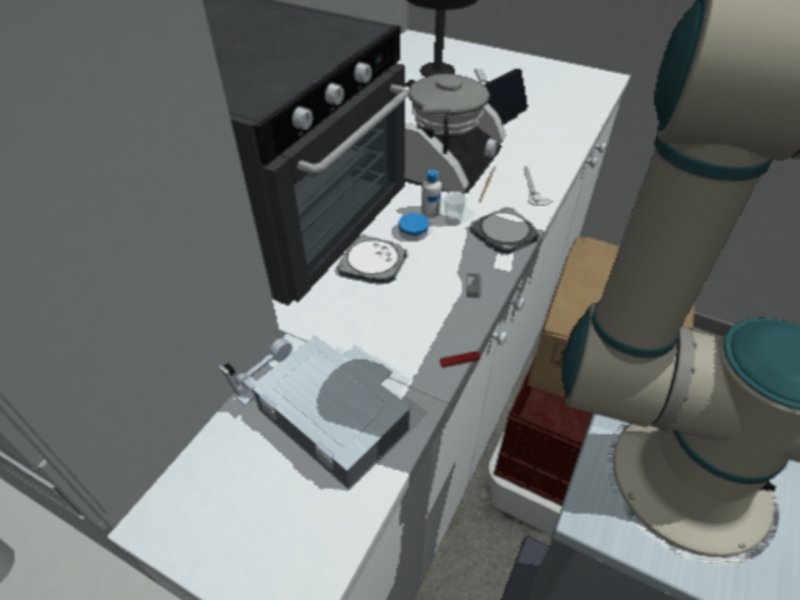

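View pics/top0.png

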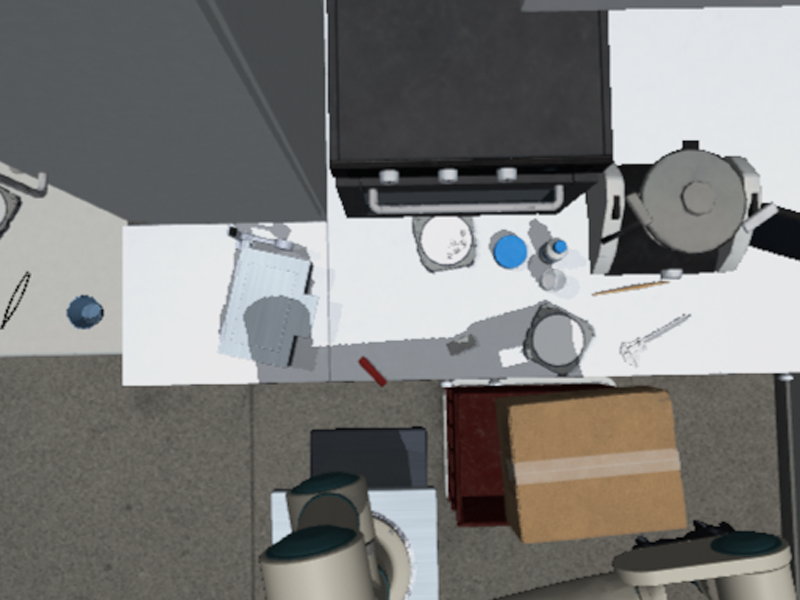

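The scene view shows the box at (335,410) and a dark stone at (473,285) in the shade. The top view has the lid with corners near (245,235), (310,250) and (220,350), and the stone near (461,344). I'll zoom in on both.

```bash
cat > h.py <<'E'
import numpy as np,cv2,pickle
from scipy.spatial.transform import Rotation as R
def load(n): return pickle.load(open(n+".pkl","rb"))
def ray(f,u,v):
    d=np.array([(u-f["cx"])/f["fx"],-(v-f["cy"])/f["fy"],-1.])
    return f["eye"],R.from_rotvec(f["attitude"]).apply(d)
def onz(f,u,v,z):
    e,d=ray(f,u,v); return e+d*(z-e[2])/d[2]
def proj(f,p):
    q=R.from_rotvec(f["attitude"]).inv().apply(np.asarray(p)-f["eye"])
    return np.array([f["cx"]+f["fx"]*q[0]/-q[2], f["cy"]-f["fy"]*q[1]/-q[2]])
def crop(f,name,u0,v0,w,h,s):
    cv2.imwrite(name,cv2.resize(f["img"][v0:v0+h,u0:u0+w,::-1],None,fx=s,fy=s,interpolation=cv2.INTER_CUBIC))
E
python3 - <<'E'
from h import *
t=load("top0");s=load("scene0")
crop(t,"pics/t_box.png",130,135,90,110,5)
crop(t,"pics/t_stone.png",220,190,100,60,7)
crop(s,"pics/s_box.png",135,200,140,115,5)
crop(s,"pics/s_stone.png",200,90,160,150,4)
E
```

```text
(no output)
```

View pics/t_box.png

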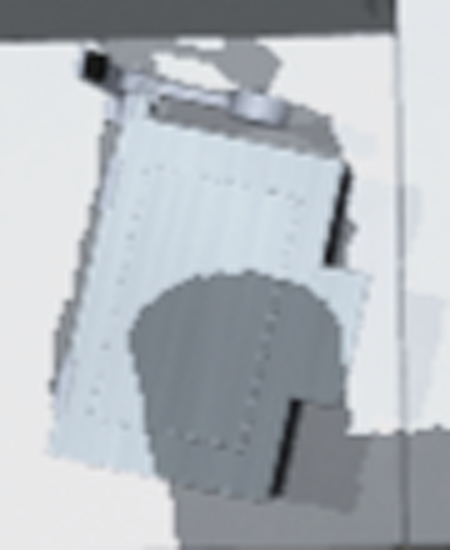

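View pics/t_stone.png

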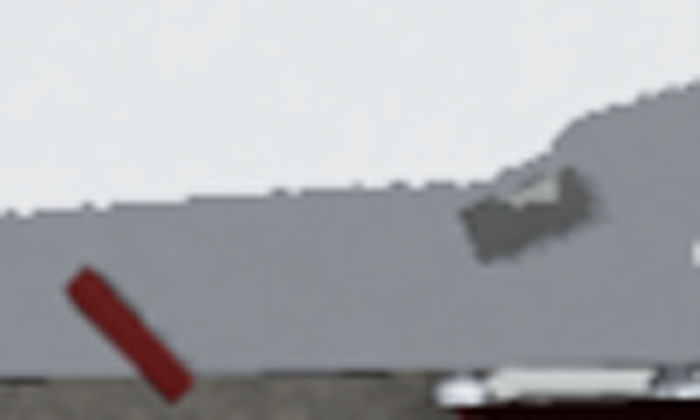

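View pics/s_box.png

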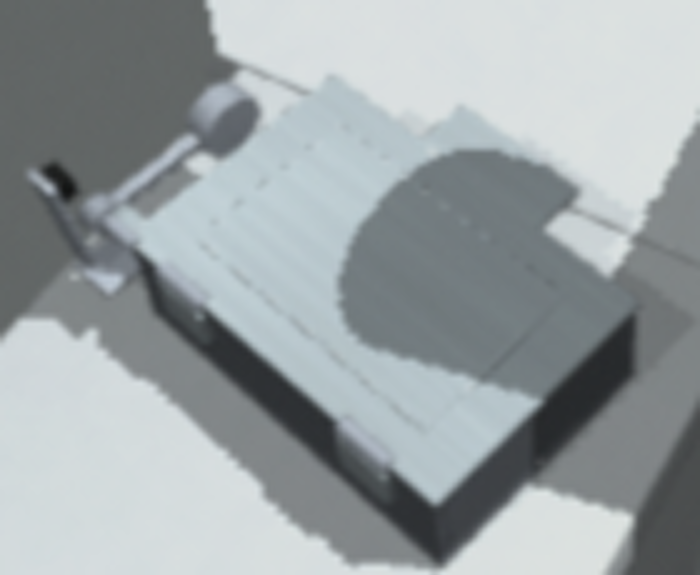

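View pics/s_stone.png

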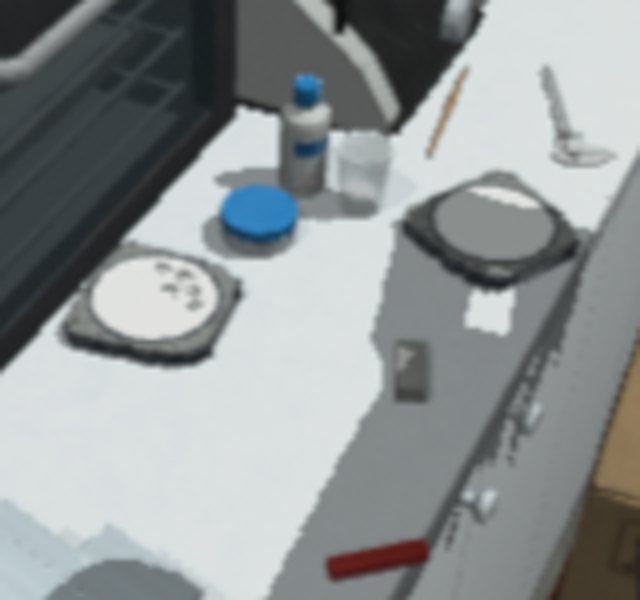

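Lid corners in the top crop are at about (120,108), (348,163), (275,497) and (50,455). The lip runs from (332,265) to (372,275), and from (298,400) on the near side. Next I'll compute the positions.

```bash
python3 - <<'E'
from h import *
np.set_printoptions(precision=4,suppress=True)
t=load("top0");s=load("scene0")
def c(f,x,y,k,u0,v0,z): return onz(f,(x+.5)/k-.5+u0,(y+.5)/k-.5+v0,z)
z=.0665
for n,(x,y) in dict(hf=(120,108),ff=(348,163),fn=(275,497),hn=(50,455),l1=(332,265),l2=(372,275),l3=(298,400)).items(): print("T",n,c(t,x,y,5,130,135,z))
for n,(x,y) in dict(hf=(140,235),ff=(333,75),fn=(635,305),hn=(437,502),l1=(425,130),l2=(460,105),l4=(578,190),l3=(545,230)).items(): print("S",n,c(s,x,y,5,135,200,z))
# stone: dark mask relative
for nm,f,(u0,v0,w,h) in (("T",t,(283,210,26,20)),("S",s,(296,172,14,22))):
    im=f["img"][v0:v0+h,u0:u0+w].astype(int); print(nm); print(im.sum(2)//3)
# furniture edges top: counter front, cabinet
for (u,v) in ((320*.64,220*.64),(210,105)): print(onz(t,u,v,0))
E
```

```text
T hf [0.6235 0.1977 0.0665]
T ff [0.5887 0.0648 0.0665]
T fn [0.3951 0.1095 0.0665]
T hn [0.4218 0.2397 0.0665]
T l1 [0.5292 0.0749 0.0665]
T l2 [0.5229 0.0517 0.0665]
T l3 [0.451  0.0956 0.0665]
S hf [0.6109 0.192  0.0665]
S ff [0.5867 0.0688 0.0665]
S fn [0.3907 0.1183 0.0665]
S hn [0.4192 0.2415 0.0665]
S l1 [0.5273 0.0771 0.0665]
S l2 [0.5203 0.0555 0.0665]
S l4 [0.4439 0.074  0.0665]
S l3 [0.4465 0.1015 0.0665]
T
[[232 232 231 231 231 231 231 231 231 231 231 231 231 231 231 203 142 142
  141 141 141 142 142 143 142 143]
 [231 231 231 231 231 232 231 231 231 231 231 231 231 226 215 187 142 142
  142 142 143 142 142 142 143 142]
 [232 231 231 232 232 231 231 231 231 232 232 226 215 188 143 143 144 143
  143 142 142 142 142 142 142 143]
 [232 232 231 232 231 231 232 231 225 215 216 189 143 144 143 144 143 135
  131 138 142 143 142 142 142 143]
 [231 231 232 231 231 231 231 226 188 143 143 143 143 136 134 142 133 109
   96 121 136 139 142 142 142 142]
 [215 215 224 225 214 214 215 187 142 143 143 137 129 122 128 145 126  96
   95 104 117 128 139 142 142 142]
 [142 142 181 187 143 14
[... 2149 characters left out ...]
133]
 [141 133 115  96  94  92  91  90  89  88  95 110 125 133]
 [141 132 110  89  92  92  91  90  90  89  94 109 126 134]
 [141 131 109  88  92  92  91  91  89  88  94 109 126 135]
 [141 131 108  84  86  87  87  86  86  86  93 109 126 135]
 [139 131 106  72  70  73  73  73  75  77  88 108 125 134]
 [135 132 105  70  65  66  66  65  66  69  89 110 126 134]
 [134 132 107  76  70  71  71  69  67  68  89 113 128 134]
 [134 132 118 102  98  98  97  94  90  91 103 122 134 135]
 [135 133 133 131 131 131 131 130 129 130 131 133 134 135]
 [134 134 134 134 135 135 134 135 135 134 134 134 134 135]
 [134 134 135 134 135 134 134 134 135 134 134 134 135 135]]
[0.6782 0.0542 0.    ]
[0.7896 0.0366 0.    ]
```

```bash
python3 - <<'E'
from h import *
np.set_printoptions(precision=4,suppress=True)
t=load("top0");s=load("scene0")
C=[onz(t,*p,.016) for p in((285.5,219.7),(288.5,226.6),(303.6,220.3),(301,213.3))]
c=np.mean(C,0);d=(C[3]-C[0]+C[2]-C[1])/2
print("stone",c,np.linalg.norm(d),np.degrees(np.arctan2(d[1],d[0])),np.linalg.norm(C[1]-C[0]))
print("S centre proj",proj(s,c), onz(s,302.3,180.3,.016))
for n,y in (("a",243),("b",246)): print(onz(t,240,y,0))
w=[onz(t,220+x/7,190+y/7,.012) for x,y in((85,265),(68,290),(175,403),(192,382))];print("wax",w)
E
```

```text
stone [ 0.4296 -0.2151  0.016 ] 0.05000992656149555 -68.6054820648211 0.022596681057755145
S centre proj [301.157  180.2054] [ 0.4265 -0.2163  0.016 ]
[ 0.3628 -0.0488  0.    ]
[ 0.3538 -0.0486  0.    ]
wax [array([ 0.4094, -0.0261,  0.012 ]), array([ 0.3988, -0.0186,  0.012 ]), array([ 0.3494, -0.0639,  0.012 ]), array([ 0.3583, -0.0714,  0.012 ])]
```

>>> drive_tool:
  plan: [8, 10, 5, 0, 0, 0.3, -1, 16, 20, 5, 0, 0, 0.6, -1, 20, 30, 5, 0, 0, 0.9, -1, 25, 40, 5, 0, 0, 1.1, -1, 28, 45, 5, 0, 0, 1.1, -1, 28, 45, 5, 0, 0, 1.1, -1, 28, 45, 5, 0, 0, 1.1, -1, 28, 45, 5, 0, 0, 1.1, -1, 28, 45, 5, 0, 0, 1.1, -1, 28, 45, 5, 0, 0, 1.1, -1, 28, 45, 5, 0, 0, 1.1, -1, 28, 45, 5, 0, 0, 1.1, -1]

```text
time: 1.3
ee_pos: [0.4032, -0.0574, 0.2809]
orientation: [-3.12, 0.361, 0.001]
force: [-0.0, -0.3, 0.4]
grip_width: -0.0003
```

>>> drive_tool:
  plan: [3, 0, -4, 0.2, -0.05, 0, -1, 7, 0, -8, 0.4, -0.09, 0, -1, 7, 0, -12, 0.764, -0.18, 0, -1, 7, 0, -16, 0.764, -0.18, 0, -1, 7, 0, -16, 0.764, -0.18, 0, -1, 7, 0, -16, 0.764, -0.18, 0, -1, 7, 0, -16, 0.764, -0.18, 0, -1, 7, 0, -16, 0.764, -0.18, 0, -1, 7, 0, -16, 0.764, -0.18, 0, -1]

```text
time: 2.2
ee_pos: [0.4729, -0.0604, 0.1229]
orientation: [-2.347, 0.275, -0.113]
force: [0.4, -0.0, 0.7]
grip_width: -0.0
```

```bash
cat > look.py <<'E'
import sys,pickle
from h import *
from plant import monitor, grab_frame
tag=sys.argv[1]
np.set_printoptions(precision=4,suppress=True)
st=monitor.read_state();
Rm=R.from_rotvec(st["orientation"]).as_matrix()
print("tcp",st["ee_pos"],"toolz",Rm[:,2],"toolx",Rm[:,0]);print("q",st["joint_positions"],"F",st["force"],"g",st["grip_width"],st["time"])
for n in sys.argv[2:]:
    f=grab_frame(n); pickle.dump(f,open(n+tag+".pkl","wb"))
    crop(f,f"pics/{n}{tag}.png",*((110,60,200,190,3) if n=="scene" else (120,120,200,130,4)))
E
python3 look.py 1 scene top
```

```text
tcp [ 0.4729 -0.0604  0.1229] toolz [ 0.163   0.6856 -0.7095] toolx [ 0.9729 -0.2311  0.0001]
q [-0.6084  0.128   1.7125  0.7167  1.6305 -0.4547] F [ 0.3747 -0.021   0.7422] g -9.079949603988388e-06 2.2
```

View pics/scene1.png

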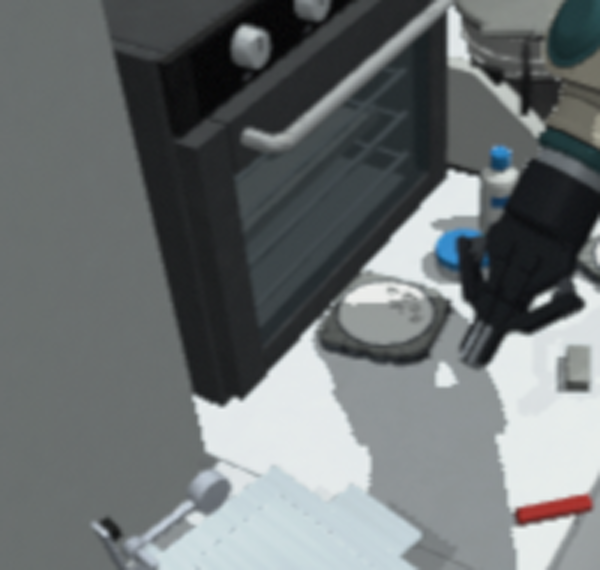

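View pics/top1.png

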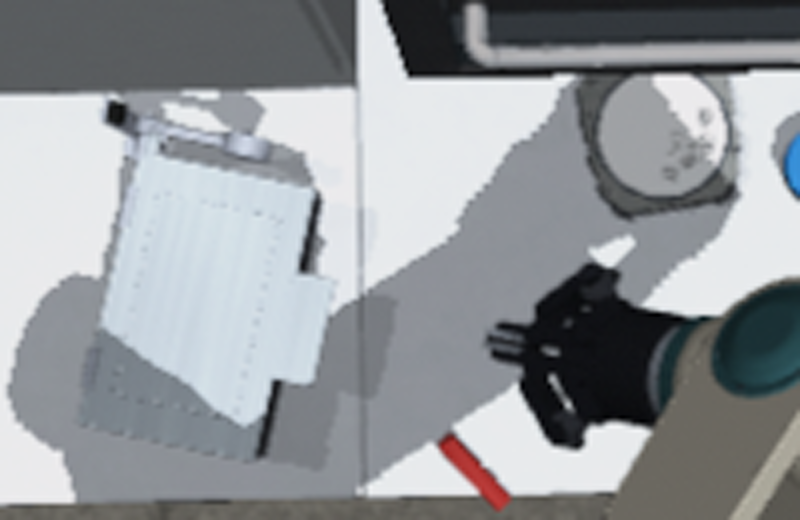

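The fingers are shut and tilted 45°, clear of everything, and the lip is visible at top crop (300–334, 272–385). I'll go down in front of the lip and slide under it.

>>> drive_tool:
  plan: [0, 2, -4, 0, 0, 0, -1, 0, 4, -8, 0, 0, 0, -1, 0, 6, -9.2, 0, 0, 0, -1, 0.4, 8, -9.2, 0, 0, 0, -1, 0.7, 10, -9.2, 0, 0, 0, -1, 0.9, 11.5, -9.2, 0, 0, 0, -1, 1.2, 12.7, -9.2, 0, 0, 0, -1, 1.2, 12.7, -9.2, 0, 0, 0, -1, 1.2, 12.7, -9.2, 0, 0, 0, -1]

```text
time: 3.2
ee_pos: [0.4843, 0.0663, 0.0296]
orientation: [-2.344, 0.276, -0.111]
force: [-0.0, 0.5, -0.5]
grip_width: -0.0
```

```bash
python3 look.py 2 scene top
```

```text
tcp [0.4843 0.0663 0.0296] toolz [ 0.1621  0.6875 -0.7078] toolx [ 0.9728 -0.2318 -0.0023]
q [-0.3613  0.1873  1.8679  0.8084  1.3194 -0.4337] F [-0.0446  0.5392 -0.5352] g -2.7884635956220695e-05 3.2
```

View pics/top2.png

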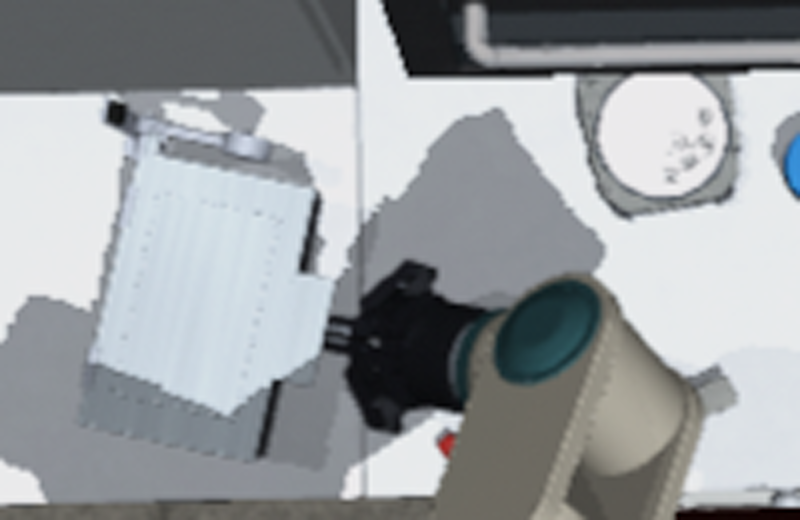

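View pics/scene2.png

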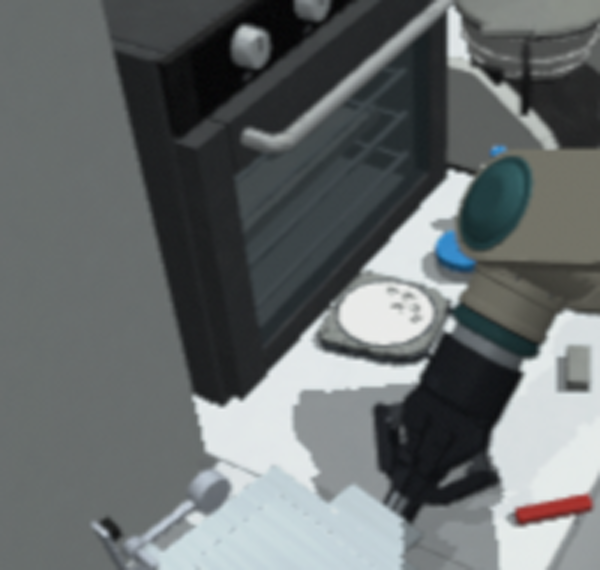

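```bash
cat > path.py <<'E'
import numpy as np
H=np.array([.5195,.218,.064]); X=np.array([.229,.973,0]);X/=np.linalg.norm(X)
def tcp(th,s=.018,gap=0.):
    a=np.pi/4+th/2; n=np.array([np.sin(a),np.cos(a)]); d=np.array([np.cos(a),-np.sin(a)])
    P=.16*np.array([-np.cos(th),np.sin(th)])-.0025*np.array([np.sin(th),np.cos(th)])
    t=P-(.011+gap)*n+s*d
    return H+X*t[0]+np.array([0,0,t[1]])
if __name__=="__main__":
    p0=np.array([.484,.066,.029])
    for th in np.arange(0,1.95,.1):
        r=-(th/2)*np.array([.973,-.23])  # tool turns back toward vertical
        print("%.1f"%th,np.round((tcp(th)-p0)*100,1),np.round(r,3),np.round(tcp(th),3))
E
python3 path.py
```

```text
0.0 [-0.   0.1  1.2] [-0.  0.] [0.484 0.067 0.041]
0.1 [-0.   0.1  2.8] [-0.049  0.012] [0.484 0.067 0.057]
0.2 [0.  0.2 4.3] [-0.097  0.023] [0.484 0.068 0.072]
0.3 [0.1 0.4 5.9] [-0.146  0.035] [0.485 0.07  0.088]
0.4 [0.2 0.8 7.4] [-0.195  0.046] [0.486 0.074 0.103]
0.5 [0.3 1.4 8.8] [-0.243  0.058] [0.487 0.08  0.117]
0.6 [ 0.5  2.1 10.2] [-0.292  0.069] [0.489 0.087 0.131]
0.7 [ 0.7  2.9 11.5] [-0.341  0.081] [0.491 0.095 0.144]
0.8 [ 0.9  3.8 12.7] [-0.389  0.092] [0.493 0.104 0.156]
0.9 [ 1.1  4.9 13.8] [-0.438  0.104] [0.495 0.115 0.167]
1.0 [ 1.4  6.  14.8] [-0.486  0.115] [0.498 0.126 0.177]
1.1 [ 1.7  7.3 15.6] [-0.535  0.127] [0.501 0.139 0.185]
1.2 [ 2.   8.6 16.4] [-0.584  0.138] [0.504 0.152 0.193]
1.3 [ 2.3 10.  16.9] [-0.632  0.15 ] [0.507 0.166 0.198]
1.4 [ 2.7 11.4 17.3] [-0.681  0.161] [0.511 0.18  0.202]
1.5 [ 3.  12.8 17.6] [-0.73   0.173] [0.514 0.194 0.205]
1.6 [ 3.3 14.3 17.7] [-0.778  0.184] [0.517 0.209 0.206]
1.7 [ 3.7 15.8 17.7] [-0.827  0.196] [0.521 0.224 0.206]
1.8 [ 4.  17.2 17.5] [-0.876  0.207] [0.524 0.238 0.204]
1.9 [ 4.4 18.7 17.1] [-0.924  0.219] [0.528 0.253 0.2  ]
```

>>> drive_tool:
  plan: [0, 0, 0.4, 0, 0, 0, -1, 0, 0, 0.7, 0, 0, 0, -1, 0, 0, 0.9, 0, 0, 0, -1, 0, 0, 1.1, 0, 0, 0, -1, 0, 0, 1.3, 0, 0, 0, -1, 0, 0, 1.5, 0, 0, 0, -1, 0, 0, 1.7, -0.01, 0, 0, -1, 0, 0.1, 1.9, -0.02, 0.005, 0, -1, 0, 0.1, 2.2, -0.03, 0.008, 0, -1, 0, 0.1, 2.5, -0.04, 0.01, 0, -1, 0, 0.1, 2.8, -0.05, 0.012, 0, -1, 0, 0.1, 2.8, -0.05, 0.012, 0, -1]

```text
time: 4.5
ee_pos: [0.4841, 0.0662, 0.0573]
orientation: [-2.398, 0.284, -0.105]
force: [-1.9, -9.7, -1.8]
grip_width: -0.0
```

```bash
python3 look.py 3 scene
```

```text
tcp [0.4841 0.0662 0.0573] toolz [ 0.1535  0.6487 -0.7454] toolx [ 0.9725 -0.233  -0.0025]
q [-0.3374  0.1101  1.8602  0.7484  1.3432 -0.3432] F [-1.911  -9.682  -1.7652] g -1.7474016667204406e-05 4.5
```

View pics/scene3.png

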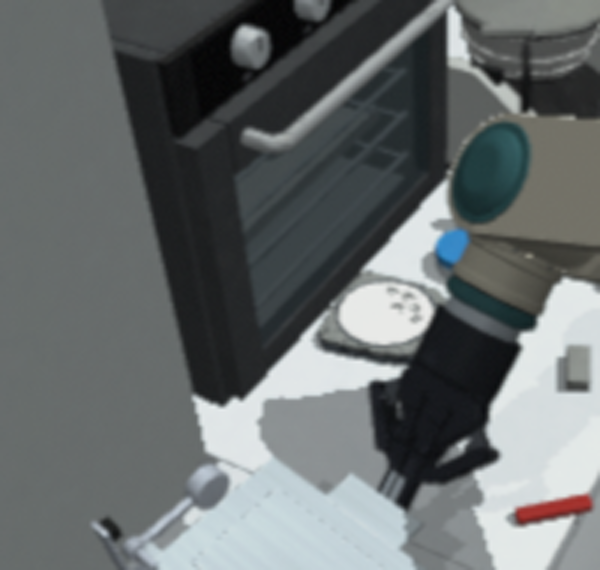

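```bash
cat > path2.py <<'E'
from path import *
import sys
p0=np.array([.4841,.0662,.057]); a0=np.radians(48)
def tcp2(th,cap=90):
    a=min(max(a0,th+np.radians(15)),np.radians(cap)); s=np.interp(th,[.1,.6],[.018,.030])
    n=np.array([np.sin(a),np.cos(a)]); d=np.array([np.cos(a),-np.sin(a)])
    P=.16*np.array([-np.cos(th),np.sin(th)])-.0025*np.array([np.sin(th),np.cos(th)])
    t=P-.011*n+s*d
    return H+X*t[0]+np.array([0,0,t[1]]),a
if __name__=="__main__":
    for th in np.arange(.1,1.61,.05):
        q,a=tcp2(th); 
        print("%.2f"%th,np.round((q-p0)*100,1),np.round(-(a-a0)*np.array([.973,-.23]),3),np.round(q,3))
E
python3 path2.py
```

```text
0.10 [-0.  0. -0.] [-0.  0.] [0.484 0.067 0.057]
0.15 [0.  0.2 0.7] [-0.  0.] [0.484 0.068 0.064]
0.20 [0.1 0.4 1.4] [-0.  0.] [0.485 0.07  0.071]
0.25 [0.1 0.6 2.1] [-0.  0.] [0.485 0.073 0.078]
0.30 [0.2 0.9 2.8] [-0.  0.] [0.486 0.075 0.085]
0.35 [0.3 1.2 3.4] [-0.  0.] [0.487 0.079 0.091]
0.40 [0.3 1.6 4.1] [-0.  0.] [0.488 0.082 0.098]
0.45 [0.4 2.  4.7] [-0.  0.] [0.488 0.086 0.104]
0.50 [0.5 2.4 5.4] [-0.  0.] [0.489 0.09  0.111]
0.55 [0.6 2.9 6. ] [-0.  0.] [0.49  0.095 0.117]
0.60 [0.7 3.3 6.5] [-0.023  0.006] [0.491 0.099 0.122]
0.65 [0.8 3.6 7.1] [-0.072  0.017] [0.492 0.102 0.128]
0.70 [0.9 3.9 7.7] [-0.121  0.029] [0.493 0.105 0.134]
0.75 [1.  4.3 8.3] [-0.169  0.04 ] [0.494 0.109 0.14 ]
0.80 [1.1 4.6 8.8] [-0.218  0.052] [0.495 0.113 0.145]
0.85 [1.2 5.1 9.4] [-0.267  0.063] [0.496 0.117 0.151]
0.90 [1.3 5.5 9.9] [-0.315  0.075] [0.497 0.121 0.156]
0.95 [ 1.4  5.9 10.4] [-0.364  0.086] [0.498 0.126 0.161]
1.00 [ 1.5  6.4 10.8] [-0.413  0.098] [0.499 0.13  0.165]
1.05 [ 1.6  6.9 11.3] [-0.461  0.109] [0.5   0.136 0.17 ]
1.10 [ 1.7  7.5 11.7] [-0.51   0.121] [0.501 0.141 0.174]
1.15 [ 1.9  8.  12.1] [-0.559  0.132] [0.503 0.146 0.178]
1.20 [ 2.   8.6 12.4] [-0.607  0.144] [0.504 0.152 0.181]
1.25 [ 2.1  9.1 12.7] [-0.656  0.155] [0.505 0.158 0.184]
1.30 [ 2.3  9.7 13. ] [-0.704  0.167] [0.507 0.164 0.187]
1.35 [ 2.4 10.5 13.3] [-0.713  0.169] [0.508 0.171 0.19 ]
1.40 [ 2.6 11.2 13.4] [-0.713  0.169] [0.51  0.178 0.191]
1.45 [ 2.8 12.  13.6] [-0.713  0.169] [0.512 0.186 0.193]
1.50 [ 3.  12.8 13.6] [-0.713  0.169] [0.514 0.194 0.193]
1.55 [ 3.2 13.5 13.7] [-0.713  0.169] [0.516 0.202 0.194]
1.60 [ 3.3 14.3 13.7] [-0.713  0.169] [0.517 0.209 0.194]
```

>>> drive_tool:
  plan: [0, 0.1, 0.3, 0, 0, 0, -1, 0, 0.1, 0.7, 0, 0, 0, -1, 0, 0.2, 1.0, 0, 0, 0, -1, 0, 0.3, 1.4, 0, 0, 0, -1, 0.1, 0.4, 1.7, 0, 0, 0, -1, 0.1, 0.5, 2.1, 0, 0, 0, -1, 0.1, 0.5, 2.1, 0, 0, 0, -1]

```text
time: 5.25
ee_pos: [0.4855, 0.0709, 0.0787]
orientation: [-2.398, 0.285, -0.107]
force: [-1.9, -11.9, -0.2]
grip_width: -0.0001
```

>>> drive_tool:
  plan: [0, -0.1, 0.1, 0, 0, 0, -1, 0, -0.1, 0.3, 0, 0, 0, -1, 0, 0, 0.7, 0, 0, 0, -1, 0.1, 0.1, 1.0, 0, 0, 0, -1, 0.1, 0.3, 1.3, 0, 0, 0, -1, 0.1, 0.3, 1.3, 0, 0, 0, -1]

```text
time: 5.85
ee_pos: [0.4863, 0.0751, 0.092]
orientation: [-2.395, 0.283, -0.105]
force: [-1.1, -8.3, -0.4]
grip_width: 0.0001
```

```bash
python3 look.py 4 scene top
```

```text
tcp [0.4863 0.0751 0.092 ] toolz [ 0.1536  0.6507 -0.7437] toolx [ 0.9726 -0.2324 -0.0024]
q [-0.3185  0.0506  1.8434  0.7441  1.3884 -0.2782] F [-1.0798 -8.3233 -0.3742] g 0.00010198825592116277 5.85
```

View pics/scene4.png

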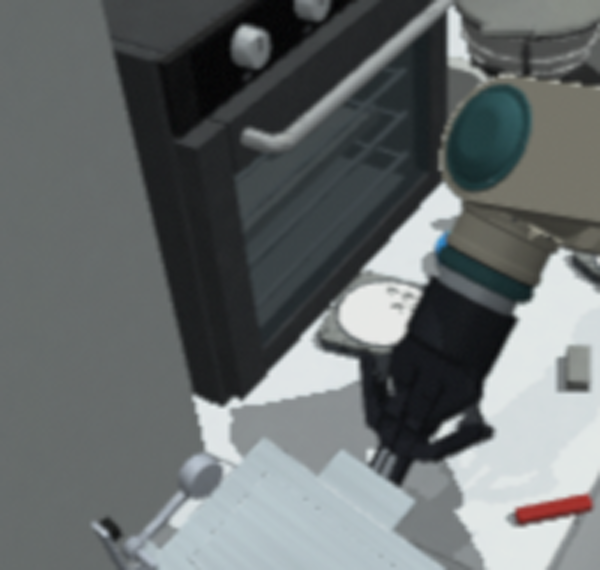

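>>> drive_tool:
  plan: [0, 0.1, 0.3, 0, 0, 0, -1, 0, 0.3, 0.7, 0, 0, 0, -1, 0.1, 0.5, 1.0, 0, 0, 0, -1, 0.1, 0.7, 1.3, 0, 0, 0, -1, 0.2, 0.9, 1.7, 0, 0, 0, -1, 0.2, 1.1, 2.0, 0, 0, 0, -1, 0.3, 1.3, 2.3, 0, 0, 0, -1, 0.3, 1.5, 2.6, 0, 0, 0, -1, 0.4, 1.7, 2.9, -0.01, 0.003, 0, -1, 0.4, 1.9, 3.1, -0.023, 0.006, 0, -1, 0.4, 1.9, 3.1, -0.023, 0.006, 0, -1]

```text
time: 7.05
ee_pos: [0.4902, 0.0948, 0.1231]
orientation: [-2.418, 0.285, -0.102]
force: [-0.3, -4.6, -0.3]
grip_width: -0.0002
```

>>> drive_tool:
  plan: [0.1, 0.1, 0.3, -0.025, 0.006, 0, -1, 0.1, 0.3, 0.6, -0.05, 0.012, 0, -1, 0.2, 0.4, 0.9, -0.075, 0.018, 0, -1, 0.2, 0.6, 1.2, -0.1, 0.024, 0, -1, 0.3, 0.8, 1.5, -0.12, 0.03, 0, -1, 0.3, 1.0, 1.8, -0.146, 0.035, 0, -1, 0.4, 1.1, 2.0, -0.17, 0.04, 0, -1, 0.4, 1.3, 2.3, -0.195, 0.046, 0, -1, 0.5, 1.5, 2.6, -0.22, 0.052, 0, -1, 0.5, 1.8, 2.9, -0.244, 0.058, 0, -1, 0.6, 2.0, 3.1, -0.268, 0.064, 0, -1, 0.6, 2.2, 3.4, -0.292, 0.07, 0, -1, 0.7, 2.4, 3.6, -0.316, 0.075, 0, -1, 0.7, 2.6, 3.9, -0.341, 0.08, 0, -1, 0.8, 2.9, 4.1, -0.365, 0.086, 0, -1, 0.8, 3.1, 4.3, -0.39, 0.092, 0, -1, 0.8, 3.1, 4.3, -0.39, 0.092, 0, -1]

```text
time: 8.75
ee_pos: [0.4984, 0.1262, 0.1659]
orientation: [-2.815, 0.333, -0.05]
force: [1.0, -2.6, 0.4]
grip_width: 0.0002
```

```bash
python3 look.py 5 scene top
```

```text
tcp [0.4984 0.1262 0.1659] toolz [ 0.0697  0.2955 -0.9528] toolx [ 0.9725 -0.2328 -0.0011]
q [ 0.0134 -0.0342  1.6451  0.3009  1.4588  0.2256] F [ 1.0109 -2.6192  0.3555] g 0.0002306209527430484 8.75
```

View pics/scene5.png

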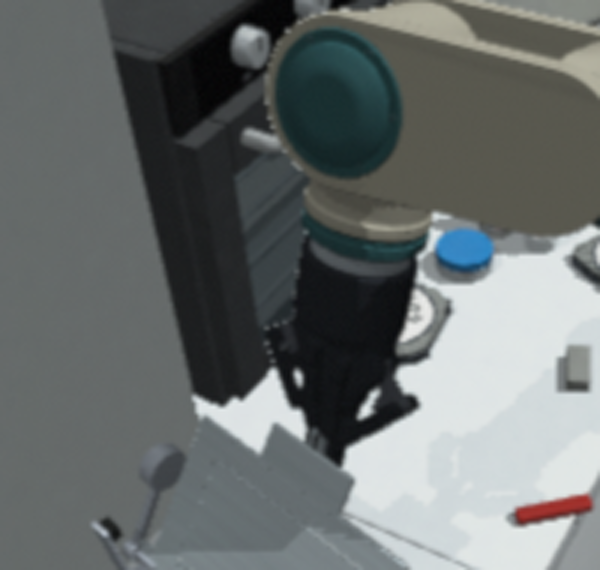

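View pics/top5.png

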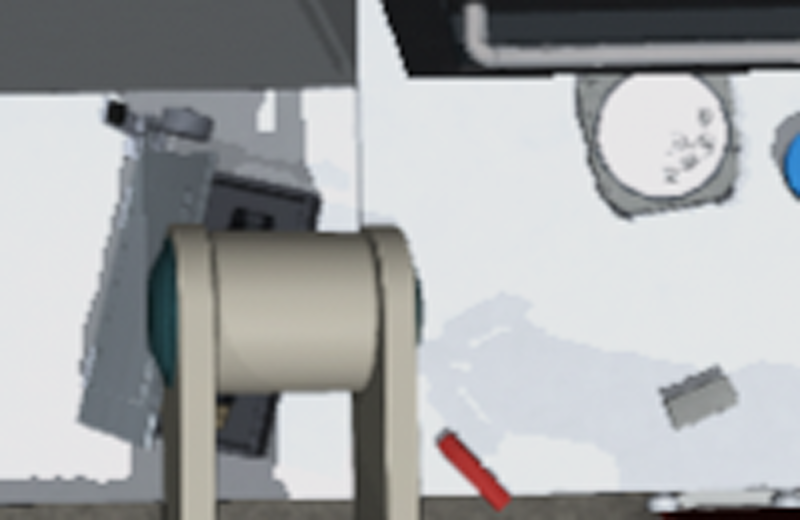

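>>> drive_tool:
  plan: [0, 0.2, 0.2, -0.025, 0.006, 0, -1, 0.1, 0.5, 0.5, -0.05, 0.011, 0, -1, 0.2, 0.8, 0.7, -0.075, 0.017, 0, -1, 0.2, 1.1, 0.9, -0.1, 0.023, 0, -1, 0.3, 1.3, 1.1, -0.12, 0.028, 0, -1, 0.4, 1.6, 1.3, -0.146, 0.034, 0, -1, 0.4, 1.9, 1.5, -0.17, 0.04, 0, -1, 0.5, 2.2, 1.6, -0.194, 0.046, 0, -1, 0.5, 2.2, 1.6, -0.194, 0.046, 0, -1]

```text
time: 9.75
ee_pos: [0.5034, 0.1482, 0.1816]
orientation: [-3.012, 0.356, -0.018]
force: [0.4, -1.6, 1.2]
grip_width: 0.0003
```

```bash
python3 - <<'E'
from h import *
np.set_printoptions(precision=4,suppress=True)
for nm in("top5",):
    f=load(nm);u0,v0=275,205;im=f["img"][v0:v0+30,u0:u0+40].astype(int);g=im.sum(2)//3
    m=((g<175)).astype(np.uint8)
    n,l,st,_=cv2.connectedComponentsWithStats(m); k=1+st[1:,4].argmax(); print(st[1:])
    r=cv2.minAreaRect(np.argwhere(l==k)[:,::-1].astype(np.float32)); print(r)
    b=cv2.boxPoints(r)+[u0,v0]; P=np.array([onz(f,*p,.016) for p in b]);print(P,P.mean(0))
    print(g[:, ::1][:,8:34])
E
```

```text
[[ 10   7  19  15 185]]
((19.05172348022461, 13.62069320678711), (10.898435592651367, 17.72637367248535), 66.80140686035156)
[[ 0.4389 -0.1824  0.016 ]
 [ 0.459  -0.2321  0.016 ]
 [ 0.4286 -0.2443  0.016 ]
 [ 0.4085 -0.1947  0.016 ]] [ 0.4338 -0.2134  0.016 ]
[[229 229 229 229 228 229 228 229 229 229 229 229 229 229 228 228 228 229
  229 229 229 229 229 229 229 229]
 [229 229 229 229 229 228 229 228 229 228 229 229 229 228 228 228 228 229
  229 229 229 228 229 229 229 229]
 [229 229 229 229 229 229 228 228 228 228 228 228 229 228 228 228 228 228
  228 228 229 229 229 229 228 229]
 [229 229 229 229 229 229 228 229 228 228 229 228 228 228 228 229 228 228
  228 228 229 229 229 229 229 229]
 [226 226 226 226 227 229 229 229 229 229 229 228 228 228 229 229 229 229
  228 229 229 229 229 229 229 229]
 [217 217 217 217 221 226 226 226 225 226 227 229 229 229 229 223 221 229
  229 228 229 229 229 228 226 226]
 [217 216 217 217 218 217 216 216 216 216 222 228 229 222 211 184 175 219
  229 229 229 227 226 222 217 217]
 [217 216 217 217 217 217 217 216 217 217 217 214 208 180 133 134 127 182
  2
[... 1730 characters left out ...]
18 219 220
  220 219 220 219 218 217 218 218]
 [217 216 217 217 216 216 217 219 218 218 218 218 218 218 218 218 219 220
  220 220 219 219 218 217 218 218]
 [217 218 218 217 218 218 217 219 219 218 218 217 218 217 217 218 219 219
  219 220 219 218 218 217 217 218]
 [217 218 217 218 218 217 217 219 219 219 218 218 218 217 217 218 219 219
  218 218 218 219 218 217 218 218]
 [217 218 218 218 218 218 217 219 219 219 219 218 218 217 217 218 218 218
  217 218 218 218 218 217 217 217]
 [218 218 218 218 218 217 217 217 218 218 218 218 217 217 217 217 217 217
  217 217 217 218 217 217 217 217]
 [218 218 218 218 218 217 217 217 218 218 219 218 218 217 218 218 218 217
  217 217 218 217 217 218 218 217]]
```

>>> drive_tool:
  plan: [0, 0.1, 0.1, -0.012, 0.003, 0, -1, 0, 0.3, 0.2, -0.025, 0.006, 0, -1, 0.1, 0.5, 0.3, -0.05, 0.011, 0, -1, 0.1, 0.6, 0.4, -0.06, 0.014, 0, -1, 0.2, 0.8, 0.5, -0.08, 0.02, 0, -1, 0.2, 0.8, 0.5, -0.08, 0.02, 0, -1]

```text
time: 10.35
ee_pos: [0.5052, 0.156, 0.1864]
orientation: [-3.093, 0.366, -0.001]
force: [-1.7, -1.4, 0.3]
grip_width: -0.0001
```

```bash
python3 look.py 6 scene top
```

```text
tcp [0.5052 0.156  0.1864] toolz [ 0.004   0.0263 -0.9996] toolx [ 0.9723 -0.2336 -0.0023]
q [0.2164 0.0714 1.4702 0.0249 1.5904 0.4528] F [-1.6891 -1.3874  0.3196] g -8.832290540899256e-05 10.35
```

View pics/scene6.png

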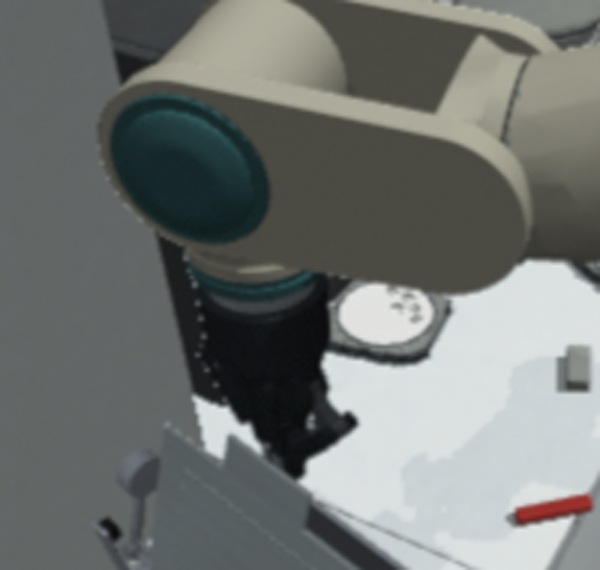

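>>> drive_tool:
  plan: [0, 0.2, 0.1, 0, 0, 0, -1, 0.1, 0.4, 0.1, 0, 0, 0, -1, 0.1, 0.6, 0.2, 0, 0, 0, -1, 0.2, 0.8, 0.2, 0, 0, 0, -1, 0.2, 0.8, 0.2, 0, 0, 0, -1, 0.2, 0.8, 0.2, 0, 0, 0, -1]

```text
time: 11.05
ee_pos: [0.5072, 0.1634, 0.1884]
orientation: [-3.093, 0.368, -0.002]
force: [-0.1, -1.1, 0.4]
grip_width: 0.0001
```

```bash
python3 look.py 7 scene
```

```text
tcp [0.5072 0.1634 0.1884] toolz [ 0.0045  0.0269 -0.9996] toolx [ 0.9721 -0.2344 -0.002 ]
q [0.2291 0.0813 1.4559 0.0252 1.594  0.4664] F [-0.1321 -1.083   0.4322] g 7.144459471623537e-05 11.05
```

>>> drive_tool:
  plan: [0, 0.2, 0.1, 0, 0, 0, -1, 0.1, 0.4, 0.1, 0, 0, 0, -1, 0.1, 0.5, 0.1, 0, 0, 0, -1, 0.1, 0.5, 0.1, 0, 0, 0, -1, 0.1, 0.5, 0.1, 0, 0, 0, -1]

```text
time: 11.6
ee_pos: [0.5082, 0.1684, 0.1893]
orientation: [-3.093, 0.368, -0.002]
force: [-0.2, -1.9, -0.4]
grip_width: -0.0005
```

```bash
python3 look.py 8 scene
```

```text
tcp [0.5082 0.1684 0.1893] toolz [ 0.0045  0.0269 -0.9996] toolx [ 0.9721 -0.2344 -0.002 ]
q [0.2379 0.0877 1.4472 0.0251 1.596  0.4752] F [-0.198  -1.8542 -0.4206] g -0.00046470756591197014 11.6
```

View pics/scene8.png

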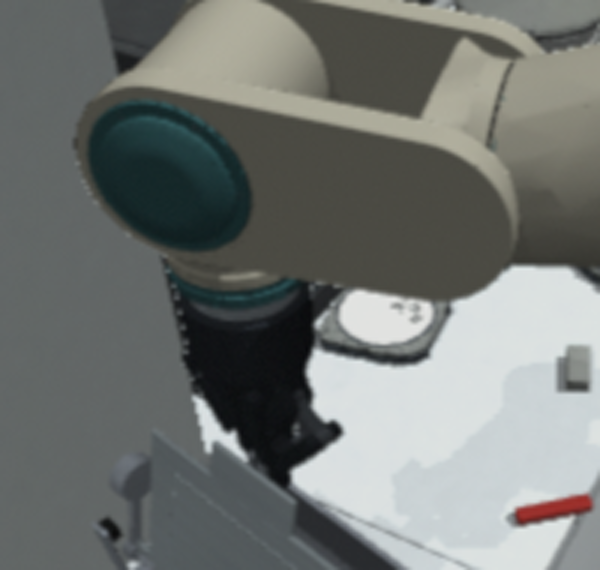

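>>> drive_tool:
  plan: [0, 0.2, 0, 0, 0, 0, -1, 0.1, 0.4, 0.1, 0, 0, 0, -1, 0.1, 0.6, 0.1, 0, 0, 0, -1, 0.1, 0.6, 0.1, 0, 0, 0, -1, 0.1, 0.6, 0.1, 0, 0, 0, -1]

```text
time: 12.15
ee_pos: [0.5092, 0.1745, 0.1903]
orientation: [-3.093, 0.367, -0.002]
force: [0.5, -0.5, -0.1]
grip_width: 0.0001
```

```bash
python3 look.py 9 scene
```

```text
tcp [0.5092 0.1745 0.1903] toolz [ 0.0043  0.0269 -0.9996] toolx [ 0.9722 -0.2343 -0.0021]
q [0.2485 0.0951 1.4374 0.025  1.5983 0.4858] F [ 0.5053 -0.5058 -0.1206] g 5.45186568506374e-05 12.15
```

>>> drive_tool:
  plan: [0, 0.2, 0, 0, 0, 0, -1, 0.1, 0.4, 0, 0, 0, 0, -1, 0.1, 0.4, 0, 0, 0, 0, -1, 0.1, 0.4, 0, 0, 0, 0, -1]

```text
time: 12.6
ee_pos: [0.5102, 0.1785, 0.1903]
orientation: [-3.093, 0.367, -0.002]
force: [0.8, -0.6, 0.4]
grip_width: -0.0002
```

```bash
python3 look.py 10 scene; python3 - <<'E'
from h import *
a=[load("scene%d"%i)["img"][190:270,130:200,::-1] for i in(8,9,10)]
cv2.imwrite("pics/cmp.png",cv2.resize(np.hstack(a),None,fx=3.7,fy=3.7,interpolation=cv2.INTER_CUBIC))
E
```

```text
tcp [0.5102 0.1785 0.1903] toolz [ 0.0042  0.0269 -0.9996] toolx [ 0.9722 -0.2343 -0.0022]
q [0.2552 0.1013 1.4308 0.025  1.5986 0.4926] F [ 0.775  -0.5835  0.3668] g -0.00016759969587742284 12.6
```

View pics/cmp.png

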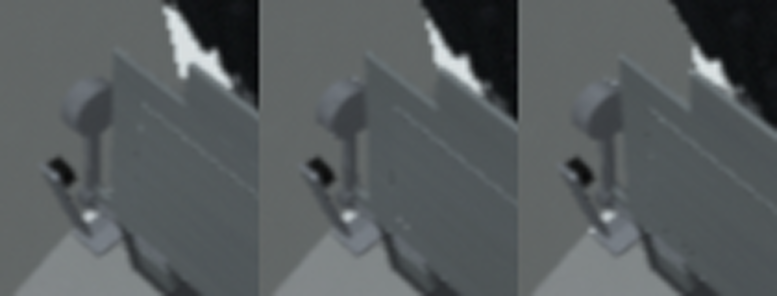

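The lid still follows the finger, and there is a gap left between the weight arm and the stop's black pad (crop 580,170). I'll keep pushing slowly.

>>> drive_tool:
  plan: [0, 0.2, 0, 0, 0, 0, -1, 0.1, 0.4, 0, 0, 0, 0, -1, 0.1, 0.6, 0, 0, 0, 0, -1, 0.1, 0.6, 0, 0, 0, 0, -1, 0.1, 0.6, 0, 0, 0, 0, -1]

```text
time: 13.15
ee_pos: [0.5111, 0.1845, 0.1903]
orientation: [-3.093, 0.367, -0.002]
force: [-0.4, 0.3, -0.8]
grip_width: 0.0
```

```bash
python3 look.py 11 scene; cat > cmp.py <<'E'
import sys
from h import *
a=[load("scene"+i)["img"][190:270,130:200,::-1] for i in sys.argv[2:]]
cv2.imwrite(sys.argv[1],cv2.resize(np.hstack(a),None,fx=3.7,fy=3.7,interpolation=cv2.INTER_CUBIC))
E
python3 cmp.py pics/cmp2.png 9 10 11
```

```text
tcp [0.5111 0.1845 0.1903] toolz [ 0.0043  0.0269 -0.9996] toolx [ 0.9722 -0.2343 -0.0022]
q [0.2656 0.1093 1.4221 0.0249 1.5989 0.5029] F [-0.3658  0.3272 -0.8278] g 1.8033317993218808e-05 13.15
```

View pics/cmp2.png

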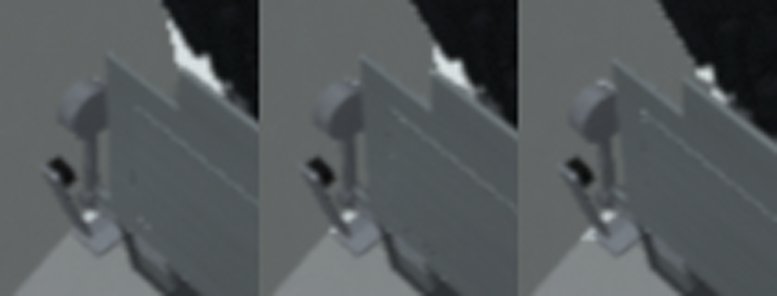

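>>> drive_tool:
  plan: [0, 0.2, 0, 0, 0, 0, -1, 0.1, 0.4, 0, 0, 0, 0, -1, 0.1, 0.6, 0, 0, 0, 0, -1, 0.1, 0.6, 0, 0, 0, 0, -1, 0.1, 0.6, 0, 0, 0, 0, -1]

```text
time: 13.7
ee_pos: [0.5121, 0.1905, 0.1903]
orientation: [-3.093, 0.367, -0.001]
force: [-0.5, -0.5, 0.6]
grip_width: -0.0003
```

```bash
python3 look.py 12 scene;python3 cmp.py pics/cmp3.png 10 11 12
```

```text
tcp [0.5121 0.1905 0.1903] toolz [ 0.0042  0.0269 -0.9996] toolx [ 0.9722 -0.2342 -0.0023]
q [0.2758 0.1176 1.4133 0.0247 1.5994 0.5131] F [-0.4823 -0.5173  0.5789] g -0.0003057612527851949 13.7
```

View pics/cmp3.png

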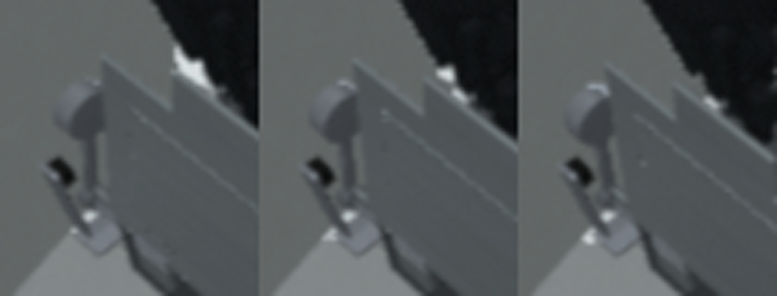

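```bash
cat > ang.py <<'E'
from h import *
from path import H,X
f=load("scene0"); Y=np.array([-X[1],X[0],0])
def pt(th): return H+.131*(-np.cos(th)*X+np.sin(th)*np.array([0,0,1]))-.102*Y+.0025*(np.sin(th)*X+np.cos(th)*np.array([0,0,1]))
if __name__=="__main__":
    print(proj(f,pt(0)))
    for th in np.arange(1.3,1.95,.05): print("%.2f"%th,np.round(proj(f,pt(th)),1))
E
python3 ang.py
```

```text
[200.86930112 213.85079611]
1.30 [160.3 202.1]
1.35 [157.7 203.3]
1.40 [155.1 204.7]
1.45 [152.6 206.1]
1.50 [150.  207.7]
1.55 [147.4 209.5]
1.60 [144.8 211.3]
1.65 [142.2 213.3]
1.70 [139.6 215.4]
1.75 [137.1 217.6]
1.80 [134.7 219.8]
1.85 [132.3 222.2]
1.90 [129.9 224.7]
```

>>> drive_tool:
  plan: [0, 0.2, 0, 0, 0, 0, -1, 0.1, 0.4, 0, 0, 0, 0, -1, 0.1, 0.6, 0, 0, 0, 0, -1, 0.1, 0.6, 0, 0, 0, 0, -1, 0.1, 0.6, 0, 0, 0, 0, -1]

```text
time: 14.25
ee_pos: [0.5131, 0.1965, 0.1903]
orientation: [-3.093, 0.367, -0.002]
force: [0.8, -0.2, 0.5]
grip_width: 0.0001
```

```bash
python3 look.py 13 scene;python3 cmp.py pics/cmp4.png 11 12 13
```

```text
tcp [0.5131 0.1965 0.1903] toolz [ 0.0042  0.0269 -0.9996] toolx [ 0.9722 -0.2343 -0.0022]
q [0.2859 0.126  1.4041 0.0247 1.5999 0.5232] F [ 0.7947 -0.2298  0.484 ] g 6.0558548008373264e-05 14.25
```

View pics/cmp4.png

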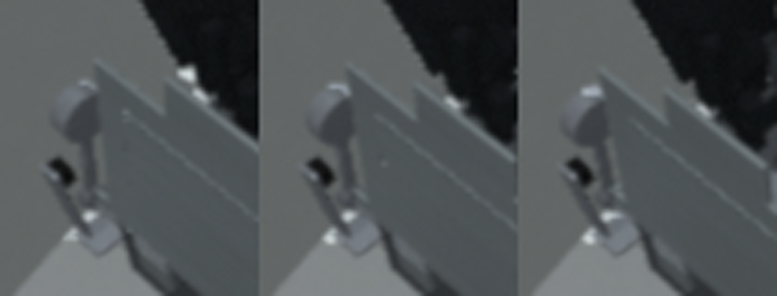

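>>> drive_tool:
  plan: [0, 0.2, 0, 0, 0, 0, -1, 0.1, 0.4, 0, 0, 0, 0, -1, 0.1, 0.6, 0, 0, 0, 0, -1, 0.2, 0.8, 0, 0, 0, 0, -1, 0.2, 0.8, 0, 0, 0, 0, -1, 0.2, 0.8, 0, 0, 0, 0, -1]

```text
time: 14.9
ee_pos: [0.5152, 0.2045, 0.1903]
orientation: [-3.093, 0.367, -0.002]
force: [0.4, -0.3, 0.4]
grip_width: 0.0003
```

```bash
python3 look.py 14 scene;python3 cmp.py pics/cmp5.png 12 13 14
```

```text
tcp [0.5152 0.2045 0.1903] toolz [ 0.0043  0.0269 -0.9996] toolx [ 0.9722 -0.2343 -0.0021]
q [0.2988 0.1391 1.3897 0.0245 1.6007 0.5362] F [ 0.4023 -0.3085  0.4013] g 0.0002874153180867972 14.9
```

View pics/cmp5.png

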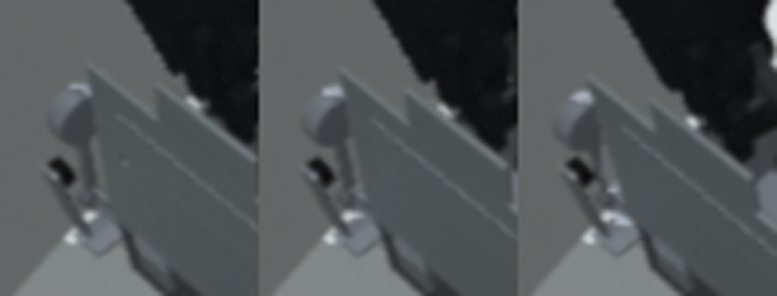

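>>> drive_tool:
  plan: [0, 0.2, 0, 0, 0, 0, -1, 0.1, 0.4, 0, 0, 0, 0, -1, 0.1, 0.6, 0, 0, 0, 0, -1, 0.1, 0.6, 0, 0, 0, 0, -1, 0.1, 0.6, 0, 0, 0, 0, -1, 0.1, 0.6, 0, 0, 0, 0, -1]

```text
time: 15.55
ee_pos: [0.5162, 0.2104, 0.1903]
orientation: [-3.093, 0.368, -0.002]
force: [-0.1, 0.2, 1.0]
grip_width: -0.0003
```

```bash
python3 look.py 15 scene;python3 cmp.py pics/cmp6.png 13 14 15
```

```text
tcp [0.5162 0.2104 0.1903] toolz [ 0.0043  0.0269 -0.9996] toolx [ 0.9721 -0.2344 -0.0021]
q [0.3085 0.1477 1.3803 0.0243 1.6014 0.5461] F [-0.1428  0.233   0.9601] g -0.00027615119943936523 15.55
```

View pics/cmp6.png

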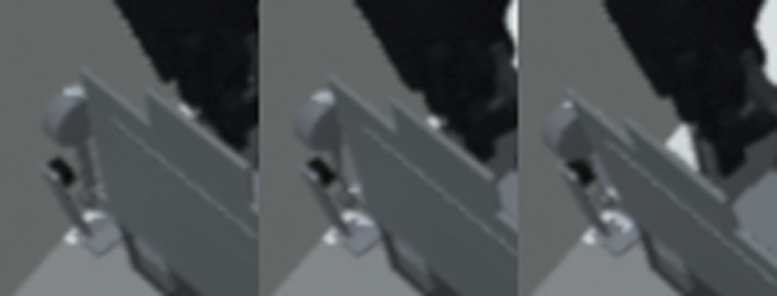

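View pics/scene15.png

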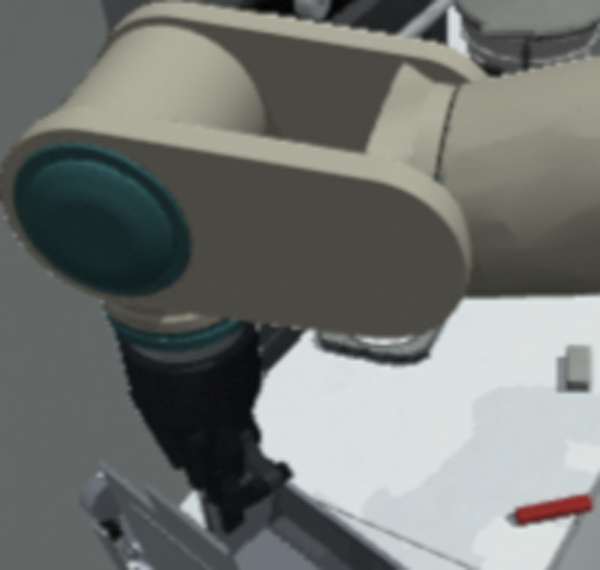

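The lid left the finger by itself: there's a gap at crop (683,150) and the arm is at the stop pad. I'll back away and check that it stays.

>>> drive_tool:
  plan: [-0.2, -1, 0, 0, 0, 0, -1, -0.7, -3, 1, 0, 0, 0, -1, -1.2, -6, 3, 0, 0, 0, -1, -2, -10, 5, 0, 0, 0, -1, -3, -14, 5, 0, 0, 0, 1, -4, -18, 5, 0, 0, 0.2, 1, -5, -22, 5, 0, 0, 0.3, 1, -6, -26, 5, 0, 0, 0.4, 1]

```text
time: 16.4
ee_pos: [0.4552, -0.0513, 0.2404]
orientation: [-3.104, -0.263, 0.006]
force: [1.1, 0.1, -1.0]
grip_width: 0.058
```

```bash
python3 look.py 16 scene top;python3 cmp.py pics/cmp7.png 14 15 16
```

```text
tcp [ 0.4552 -0.0513  0.2404] toolz [-0.0061  0.0263 -0.9996] toolx [ 0.9857  0.1684 -0.0016]
q [-0.2079 -0.1338  1.5636  0.0248  1.7232 -0.3734] F [ 1.0989  0.1152 -1.0413] g 0.05804056341068347 16.4
```

View pics/cmp7.png

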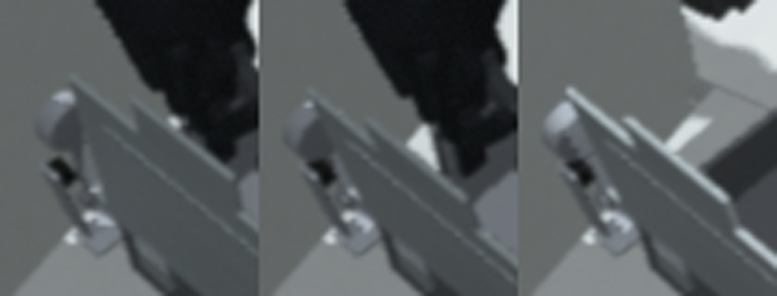

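View pics/top16.png

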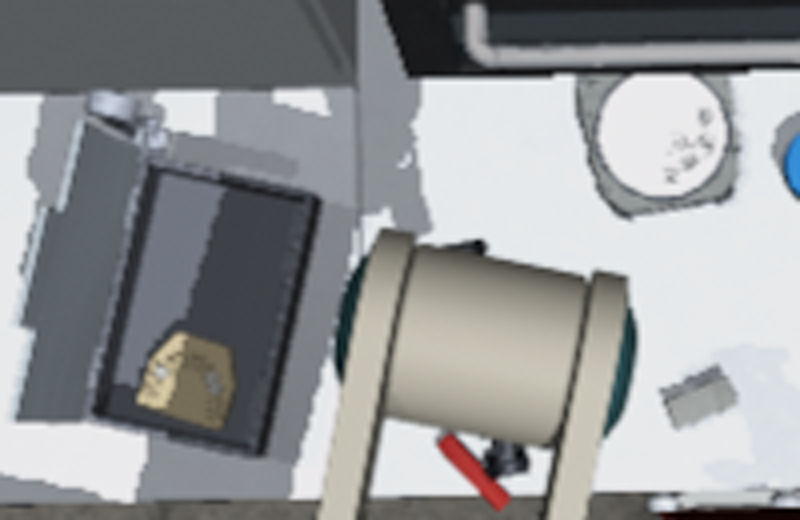

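The lid stays open against the stop with nothing touching it. The box is open in the top view, with rim corners near (150,165), (320,200), (262,455) and (95,412). The model is at (190,380) and the far half is free. On to the stone.

>>> drive_tool:
  plan: [-0.8, -4, -2, 0, 0, 0.05, 0.2, -1.6, -8, -4, -0.01, -0.003, 0.1, 0.2, -2.4, -12, -7, -0.02, -0.005, 0.15, 0.2, -2.8, -16.5, -12, -0.026, -0.006, 0.208, 0.2, -2.8, -16.5, -14, -0.026, -0.006, 0.208, 0.2, -2.8, -16.5, -14, -0.026, -0.006, 0.208, 0.2, -2.8, -16.5, -14, -0.026, -0.006, 0.208, 0.2]

```text
time: 17.2
ee_pos: [0.4281, -0.2143, 0.1009]
orientation: [-3.087, -0.578, 0.005]
force: [-0.5, -1.0, 0.6]
grip_width: 0.0517
```

```bash
sed -i 's/(110,60,200,190,3)/(110,120,200,190,3)/' look.py; python3 look.py 17 scene top; python3 - <<'E'
from h import *
t=load("top16")
for n,(x,y) in dict(bl=(150,165),br=(320,200),fr=(262,455),fl=(95,412)).items(): print(n,onz(t,(x+.5)/4-.5+120,(y+.5)/4-.5+120,.06))
E
```

```text
tcp [ 0.4281 -0.2143  0.1009] toolz [-0.0035 -0.0001 -1.    ] toolx [ 0.9322  0.3619 -0.0033]
q [-0.5401  0.0088  1.7097 -0.0019  1.4262 -0.9102] F [-0.4932 -0.9708  0.6418] g 0.05172380463163914 17.2
bl [0.61047483 0.18887118 0.06      ]
br [0.58232178 0.06440146 0.06      ]
fr [0.39667414 0.10891513 0.06      ]
fl [0.43018682 0.23024534 0.06      ]
```

View pics/scene17.png

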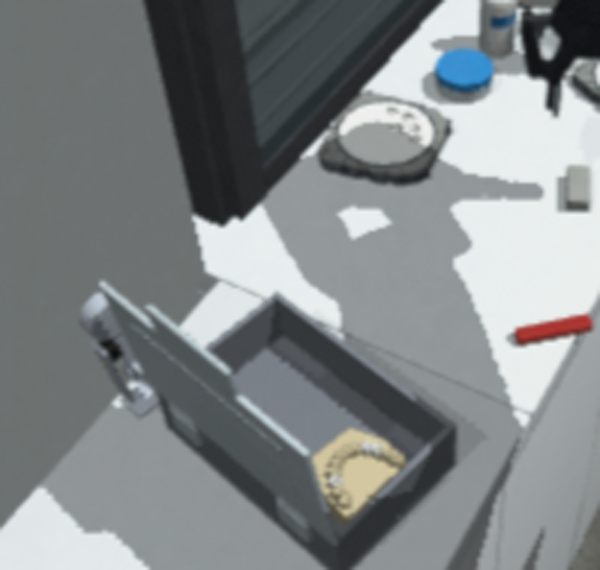

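>>> drive_tool:
  plan: [0, -0.1, -3, 0, 0, 0, 0.2, 0, -0.1, -6, 0, 0, 0, 0.2, 0, -0.1, -8, 0, 0, 0, 0.2, 0, -0.1, -9.5, 0, 0, 0, 0.2, 0, -0.1, -9.5, 0, 0, 0, 0.2]
  newtons: 30

```text
time: 17.8
ee_pos: [0.4283, -0.2147, 0.0052]
orientation: [-3.087, -0.582, 0.006]
force: [0.0, -0.3, -0.1]
grip_width: 0.0515
```

```bash
sed -i 's/(110,120,200,190,3)/(160,100,200,190,3)/' look.py; python3 look.py 18 scene top
```

```text
tcp [ 0.4283 -0.2147  0.0052] toolz [-0.0039 -0.0001 -1.    ] toolx [ 0.9314  0.3639 -0.0037]
q [-0.5406  0.14    1.7816 -0.0022  1.2233 -0.9123] F [ 0.0435 -0.2645 -0.1324] g 0.05153150841208912 17.8
```

View pics/scene18.png

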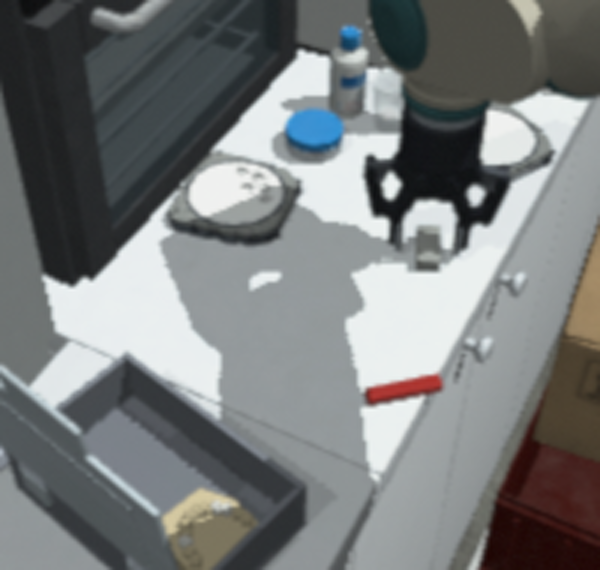

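The stone (428,250) sits between the fingers (about 400 and 460). Closing and lifting.

>>> drive_tool:
  plan: [0, 0, 0, 0, 0, 0, -0.5, 0, 0, 0, 0, 0, 0, -0.8, 0, 0, 0, 0, 0, 0, -1, 0, 0, 0, 0, 0, 0, -1, 0, 0, 0, 0, 0, 0, -1, 0, 0, 0, 0, 0, 0, -1, 0, 0, 0, 0, 0, 0, -1, 0, 0, 2, 0, 0, 0, -1, 0, 0, 5, 0, 0, 0, -1, 0, 0, 9, 0, 0, 0, -1, 0, 0, 13, 0, 0, 0, -1, 0, 0, 17, 0, 0, 0, -1, 0, 0, 17, 0, 0, 0, -1]
  newtons: 40

```text
time: 19.2
ee_pos: [0.4304, -0.2169, 0.1821]
orientation: [3.08, 0.578, 0.009]
force: [0.4, 0.3, -1.4]
grip_width: 0.023
```

```bash
python3 look.py 19 scene top
```

```text
tcp [ 0.4304 -0.2169  0.1821] toolz [ 0.0068 -0.0066 -1.    ] toolx [0.9319 0.3628 0.004 ]
q [-0.5422 -0.0573  1.608  -0.0022  1.5816 -0.9135] F [ 0.3657  0.3223 -1.4111] g 0.022967858543818585 19.2
```

View pics/scene19.png

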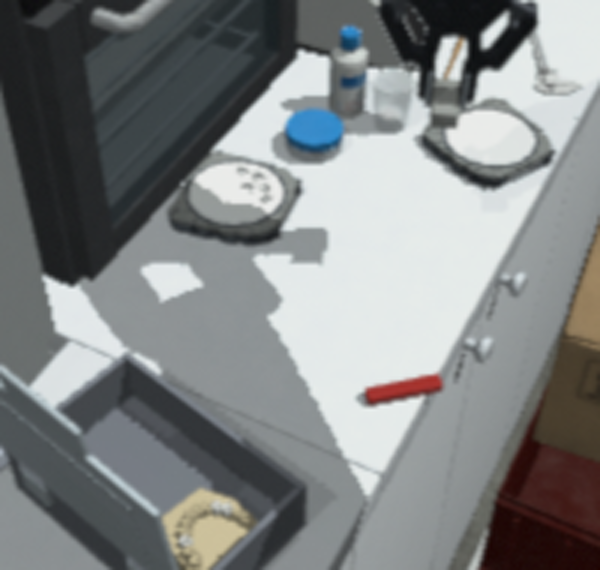

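>>> drive_tool:
  plan: [2, 4, 0, 0, 0, 0.14, -1, 4, 8, 0, 0, 0, 0.28, -1, 6, 12, 0, 0, 0, 0.42, -1, 8, 16, 0, 0, 0, 0.56, -1, 9, 20, 0, 0, 0, 0.7, -1, 10, 24, 0, 0, 0, 0.84, -1, 11, 28, 0, 0, 0, 0.967, -1, 11.7, 32, 0, 0, 0, 0.967, -1, 11.7, 35.1, 0, 0, 0, 0.967, -1, 11.7, 35.1, -4, 0, 0, 0.967, -1, 11.7, 35.1, -4, 0, 0, 0.967, -1, 11.7, 35.1, -4, 0, 0, 0.967, -1]

```text
time: 20.5
ee_pos: [0.544, 0.1349, 0.1335]
orientation: [-2.464, -1.948, 0.011]
force: [-0.1, -0.2, -0.5]
grip_width: 0.0226
```

```bash
sed -i 's/(160,100,200,190,3)/(110,120,200,190,3)/' look.py; python3 look.py 20 scene top
```

```text
tcp [0.544  0.1349 0.1335] toolz [-0.0061 -0.004  -1.    ] toolx [ 0.2307  0.973  -0.0053]
q [ 0.1786  0.2078  1.4272 -0.0029  1.5134 -1.1593] F [-0.0554 -0.1573 -0.511 ] g 0.022567570954131613 20.5
```

View pics/scene20.png

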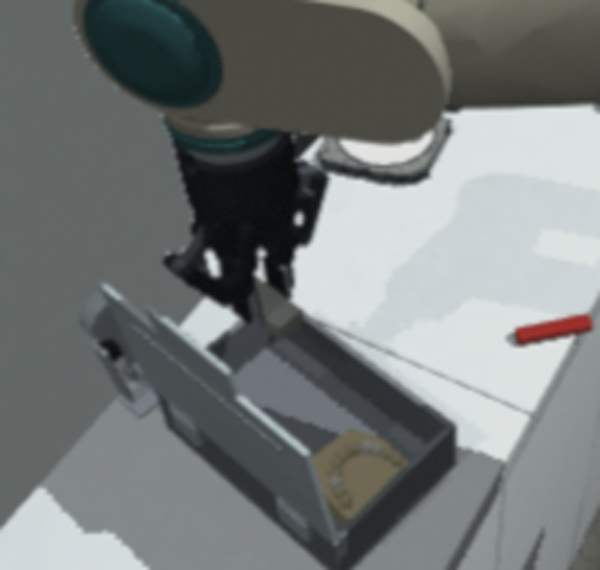

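View pics/top20.png

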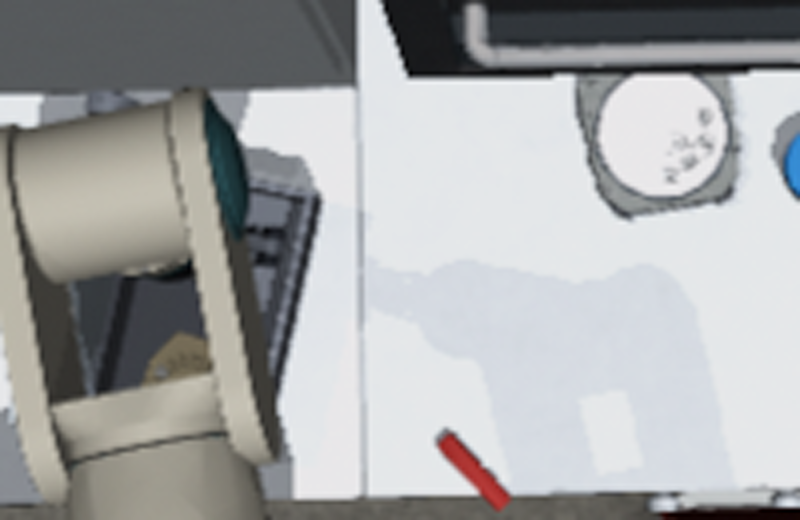

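>>> drive_tool:
  plan: [0.1, 0.2, -2, 0, 0, 0, -1, 0.1, 0.3, -4, 0, 0, 0, -1, 0.1, 0.3, -6, 0, 0, 0, -1, 0.1, 0.3, -8, 0, 0, 0, -1, 0.1, 0.3, -9.5, 0, 0, 0, -1, 0.1, 0.3, -9.5, 0, 0, 0, -1, 0.1, 0.3, -9.5, 0, 0, 0, -1]

```text
time: 21.3
ee_pos: [0.5468, 0.1382, 0.0414]
orientation: [2.463, 1.947, -0.003]
force: [0.4, -0.0, -1.8]
grip_width: 0.0224
```

```bash
python3 look.py 21 scene top
```

```text
tcp [0.5468 0.1382 0.0414] toolz [-0.     -0.0027 -1.    ] toolx [ 0.2309  0.973  -0.0027]
q [ 0.1834  0.306   1.5048 -0.0028  1.3313 -1.1537] F [ 0.4097 -0.0413 -1.777 ] g 0.022425850577442764 21.3
```

View pics/scene21.png

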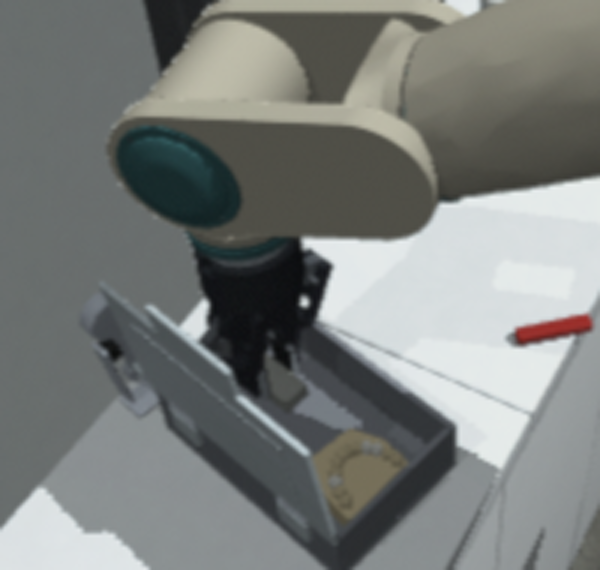

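>>> drive_tool:
  plan: [0, 0, -0.8, 0, 0, 0, -1, 0, 0, -1.5, 0, 0, 0, -1, 0, 0, -1.8, 0, 0, 0, -1, 0, 0, -1.8, 0, 0, 0, -1, 0, 0, -1.8, 0, 0, 0, -1]

```text
time: 21.9
ee_pos: [0.5462, 0.1384, 0.0223]
orientation: [2.463, 1.948, -0.005]
force: [0.2, -0.7, -0.7]
grip_width: 0.0228
```

>>> drive_tool:
  plan: [0, 0, -0.3, 0, 0, 0, -1, 0, 0, -0.5, 0, 0, 0, -1, 0, 0, -0.7, 0, 0, 0, -1, 0, 0, -0.7, 0, 0, 0, -1, 0, 0, -0.7, 0, 0, 0, -1]

```text
time: 22.4
ee_pos: [0.5462, 0.1384, 0.016]
orientation: [2.463, 1.948, -0.004]
force: [-3.4, -0.9, 5.4]
grip_width: 0.023
```

```bash
python3 look.py 22 scene top
```

```text
tcp [0.5462 0.1384 0.016 ] toolz [-0.0012 -0.003  -1.    ] toolx [ 0.2304  0.9731 -0.0032]
q [ 0.184   0.3389  1.52   -0.0028  1.2844 -1.1536] F [-3.3731 -0.8585  5.3902] g 0.022970904016017514 22.4
```

View pics/scene22.png

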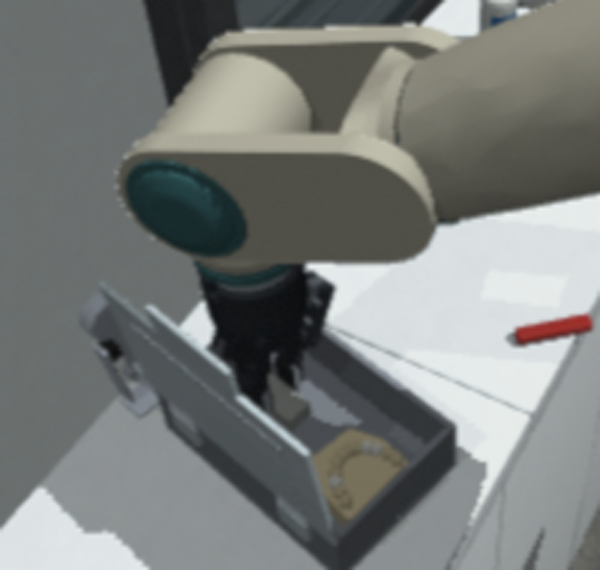

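Contact with the floor is 5 N, and the stone is at (290,400) in the box. Releasing and lifting straight up.

>>> drive_tool:
  plan: [0, 0, 0, 0, 0, 0, -0.4, 0, 0, 0, 0, 0, 0, -0.2, 0, 0, 0, 0, 0, 0, -0.1, 0, 0, 0, 0, 0, 0, -0.1, 0, 0, 0, 0, 0, 0, -0.1, 0, 0, 1, 0, 0, 0, -0.1, 0, 0, 3, 0, 0, 0, -0.1, 0, 0, 6, 0, 0, 0, -0.1, 0, 0, 10, 0, 0, 0, -0.1, -1, -3, 14, 0, 0, 0, -0.1, -3, -8, 16, 0, 0, 0, -0.1, -4, -13, 16, 0, 0, 0, -0.1, -5, -18, 16, 0, 0, 0, -0.1, -6, -23, 16, 0, 0, 0, -0.1, -6, -28, 16, 0, 0, 0, -0.1, -6, -32, 16, 0, 0, 0, -0.1, -6, -32, 16, 0, 0, 0, -0.1]

```text
time: 24.2
ee_pos: [0.4853, -0.1867, 0.1761]
orientation: [2.468, 1.939, -0.006]
force: [0.2, 1.3, 0.1]
grip_width: 0.0386
```

```bash
python3 look.py 23 scene top
```

```text
tcp [ 0.4853 -0.1867  0.1761] toolz [-0.0007 -0.0049 -1.    ] toolx [ 0.2367  0.9716 -0.0049]
q [-0.4357  0.0604  1.5022 -0.0047  1.5775 -1.7676] F [0.1953 1.3145 0.1257] g 0.03858775568670345 24.2
```

View pics/scene23.png

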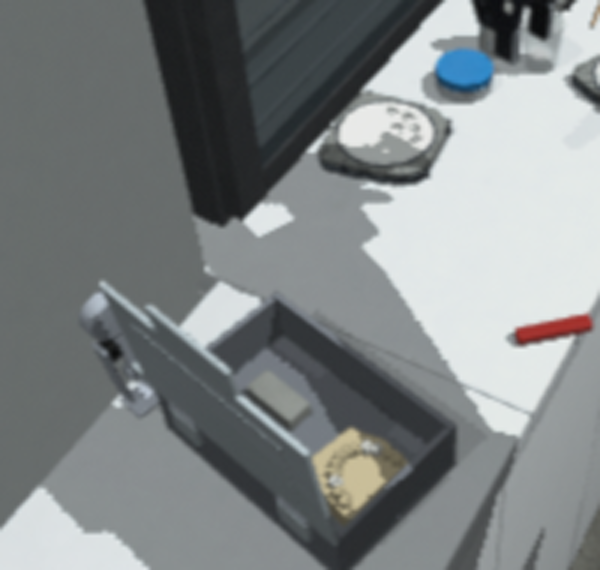

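View pics/top23.png

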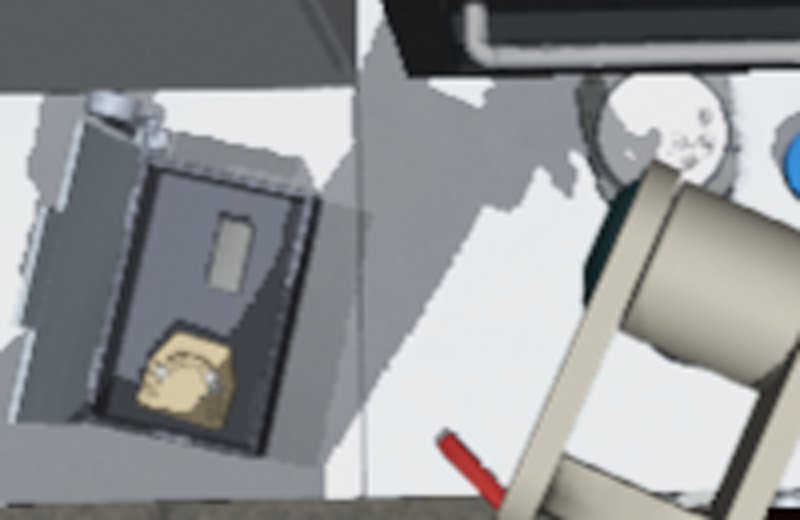

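The stone lies in the free half at top crop (231,253). The model (190,385), lid and wax are where they were. I'll do one numeric check, then hand in.

```bash
python3 - <<'E'
from h import *
from plant import ctrl,monitor
np.set_printoptions(precision=4,suppress=True)
t=load("top23")
C=np.array([onz(t,(x+.5)/4-.5+120,(y+.5)/4-.5+120,.025) for x,y in((221,213),(256,219),(238,292),(206,284))])
c=C.mean(0); yaw=np.radians(76.75);X=np.array([np.cos(yaw),np.sin(yaw)]);Y=np.array([-X[1],X[0]])
r=c[:2]-[.505,.152]; print("stone in box",r@X,r@Y,"sides",np.linalg.norm(C[1]-C[0]),np.linalg.norm(C[2]-C[1]))
for a,b,(u,v,w,h) in (("top16","top23",(150,195,35,35)),("scene17","scene23",(135,210,50,80))):
    A,B=load(a)["img"],load(b)["img"]; d=cv2.absdiff(A,B)[v:v+h,u:u+w]; print(a,b,d.mean())
print(ctrl.finish_job())
E
```

```text
stone in box -0.005310613941015388 -0.045858087355416056 sides 0.02677121752082638 0.056577110138070937
top16 top23 18.533877551020407
scene17 scene23 6.031166666666667
the job is handed in; nothing more can be done
None
```

The lid is open against its stop, the stone is lying in the box beside the model, and I handed the job in at about 24 s; no verdict was reported.

- **Lid:** I pushed it up slowly from under the lip with the closed fingers tilted, until it left the fingers by itself and settled against the stop. The highest force I read was about 12 N, early in the lift. Readings came only at the end of each move, so higher peaks in between are possible. The last two sets of pictures show the lid standing at the same angle with nothing touching it.
- **Stone:** I picked it up, set it down with about 5 N of floor contact and released it. In the last top view it lies in the free half, at about x −5 mm and y −46 mm in the box frame. It measured about 27 × 57 mm against the true 24 × 52 mm, which is pixel-edge error. I judged that it lies flat from the pictures only.
- **Model and other items:** By eye, the model, wax, tin and milling blank had not moved. In the last pictures the arm or gripper hid the bottle and part of the wax, and the glass was only partly visible.
- **Checks that didn't help or disagreed:** My image-difference check of the box area gave non-zero values. I put these down to changing shadows from the arm, so it proves nothing either way. My estimates of the box centre from the lid and from the rim differed by about 7 mm, so I used a value between them.

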